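Fit the nested lids and take off the outer one

ROBOT

A 7-joint arm with a two-finger parallel gripper is mounted at the origin on a cart in front of the work surface, level with it; the furniture and walls round the work are solid. World frame = base frame: x ahead of the robot, y to its left, z up, the work surface at z = 0. Lengths are in m, angles in rad, forces in N, time in s.
With the tool pointing down it reaches from about 0.425 to 0.95 m from the base axis. Payload 4.7 kg.
Tool frame: the origin (TCP) lies midway between the tips of the shut fingers; the grasp point (between the pads) lies 19 mm behind it (env.grip_depth is the distance from the TCP to the grasp point, in m); z points along the fingers, y is the line along which they close (so a half turn about z gives the same grasp; the last joint's range is limited). The gripper opens to 85 mm and grips with 20 to 120 N. Pads are 22 mm wide; open, the fingers measure 114 mm over their backs; the gripper's body (76 mm by 85 mm) begins 54 mm behind the grasp point. The pads swing forward as they close: fully open they stand 13 mm farther back than shut.
Start: joints at [-1.194, 0.469, -0.049, 1.532, 0.024, 1.141, -0.082], TCP at [0.266, 0.62, 0.231] pointing down, gripper open.
Joint ranges: [-2.59, 2.59], [-0.33, 1.99], [-1.39, 1.29], [0.1, 2.45], [-1.04, 4.18], [0.21, 1.99], [-2.66, 2.66]. Speed limits (rad/s): [2.57, 2.57, 3.14, 3.14, 3.14, 3.14, 3.14].

INTERFACE

Orientations are given as a unit quaternion [w, x, y, z].
In Python, from plant import env, vision gives the robot as it stands (env), with the cameras (vision).
- The arm moves only by the tool jog_arm, called after "Emit:" as name(argument=value, ...) on one line, values as JSON. Schema: {"type":"object","properties":{"plan":{"type":"object","properties":{"motion":{"type":"array","items":{"type":"array","items":{"type":"number"},"minItems":4,"maxItems":4},"minItems":1,"maxItems":20}},"additionalProperties":false,"required":["motion"]},"jaw":{"type":"number"},"clamp_n":{"type":"number"},"only":{"type":"string"},"quiet":{"type":"boolean"},"lines":{"type":"string"}},"required":["plan"],"additionalProperties":false}. plan is an object whose key "motion" holds a list of rows, 1 to 20 of them, each of 4 numbers: dx, dy, dz in m, then a turn about the tool's z in rad; each row is the pose to reach, as a shift and turn from the pose commanded when the call began, along the tool's axes at that moment; what a row does not reach only later rows make up. A row lasts 1/12 s, in which the tool goes at most 0.0417 m and 0.125 rad, less where a joint would pass 70% of its speed; a pose out of reach is approached as far as the arm can. jaw is the finger opening in m, set as the call begins (left out keeps the last). The fingers move at their own pace and stop on an object; clamp_n is the grip in N (left out, the last holds). Time passes only in rows, so rows that do not move let the fingers close. The tool returns the time, the measured TCP pose, the force, the opening and the grip force at its end. only (a regular expression) keeps the lines of the reply that match it, lines (a string "A,B") keeps lines A to B, and quiet returns only ok. Input that does not fit is refused with a message, and nothing moves.
- env.read_state(): the state, without advancing time (a new reading comes with each control period).
- vision.capture(name): name is "scene" or "top" or "wrist"; returns a dict with "color" (420x560x3 uint8, red, green, blue), "K" (3x3 intrinsics, pixels), "rvec" (rotation vector, rad) and "tvec" (3), from world to camera coordinates, as OpenCV has them. Camera axes: x right, y down, z forward; pixel columns grow to the right and rows downward; lengths in m; the calibration is good to about 2 mm. A picture is of the moment at which its call begins. There is no depth.
- env.job_done(): hands the job in; it is judged then, once.
The state is a dict: "t": time; "joints": joint angles; "qd": joint speeds; "joint_efforts": joint torques, N m; "eef_pos": TCP position; "tcp_rot": TCP orientation; "contact_force": force on the tool from outside, world axes, zero at the start; "ft_torque": the same for the moment, N m; "width": finger opening in m; "grasp_force": force on a finger pad.
Only numpy, scipy, OpenCV 4.12 (cv2) and the standard library are available. Lean on these libraries where they do the work, as an engineer would, in place of code of your own. Each camera call takes 0.05 s, during which the arm holds its last target. There are 200 camera calls.

TASK

With the chisel, lever up the hinged cover of the small wooden case until it stands open (do not touch the cover with the gripper), and lay the chisel down on the bench. Take the nested pair of lids out by the knob, lower them onto the open tin, let go only when they are seated, then grip the outer lid by its collar and lift it off alone, level, leaving the inner lid undisturbed on the tin. Finish while holding the outer lid still, well clear above the inner lid's knob; leave the other things and the tin where they are.

Things in the scene. Friction and masses are not known exactly. Their poses are not given: they have to be found in the camera images.
- lid_case: Wooden case, fixed, 136 x 136 mm, walls 82 mm high, 6 mm thick. Origin under its centre; front towards its own -y, cover hinged along the top of its +y wall. A ledge (70 mm wide, top 68 mm above the bench) sticks out 20 mm from the front wall; with the cover's lip above it forms a blade slot 14 mm high, 20 mm deep, open to -y.
- case_cover (a joint): Hinge of the case's flat wooden cover (136 mm wide, 156 mm from hinge to lip, 6 mm thick, 0.12 kg): 0 shut, grows as it opens, stop at 1.9 rad. A little friction (0.03 N m): let go well before upright it falls shut, past upright it stays open. It counts as open above 1.45 rad.
- cover_hinge (a point): The hinge line's middle, 68 mm from the case's centre along its +y, 82 mm above the bench; the level of the shut cover's underside. Axes as the case's.
- cover_lip (a point): Middle of the cover's free edge, on its underside; it overhangs the front wall by 20 mm. Moves with the cover.
- chisel: Bevel edge chisel, 245 mm long, 0.15 kg, lying along its own y. Origin at mid-length, at bench level under its axis. Wooden handle (30 mm wide and high) from y = +8 to +122 mm; flat blade (20 mm wide, 4 mm thick, mid-thickness 15 mm above the origin) from y = +8 to its edge at y = -122 mm. Centre of mass near y = +45 mm: grip there, across x.
- tin: Open round steel tin with a hard filling, 80 mm outside, 72 mm inside, 50 mm high, 0.9 kg, loose. Origin under its centre. The only tin without a lid.
- tin_mouth (a point): Centre of the tin's mouth, at rim height, 50 mm above the tin's origin.
- inner_lid: Inner lid, in the case at first, 0.15 kg: flange 78 mm across, 4 mm thick; below it a chamfered plug 65 mm across, 8 mm deep, that drops into the tin's mouth; in the middle an upright round knob 20 mm across that passes up through the outer lid's collar. Origin at the centre of the flange's underside (on the tin's rim when seated; 20 mm above the bench in the case), z up.
- knob_top (a point): Top of the inner lid's knob, 56 mm above the inner lid's origin. The knob stands 26 mm out of the collar of the nested outer lid. Raised by the knob, the inner lid carries the outer one on its flange.
- outer_lid: Outer lid, nested over the inner one, 0.10 kg: disc 94 mm across, 4 mm thick, with a skirt (88 mm inside) reaching 14 mm down and an upright round collar in the middle (37 mm outside, 28 mm inside, from 4 to 26 mm above the origin). Origin at the centre of the disc's underside, which rests on the inner lid's flange, 4 mm above the inner lid's origin.
- collar_top (a point): Centre of the collar's top edge, 26 mm above the outer lid's origin; the knob passes through it with 4 mm to spare all round.
- pendant (a point): Middle of the underside of the power outlet box that hangs over the bench (fixed, 80 mm along x, 100 mm along y, 170 mm tall, its cable loop hanging behind it): keep the wrist and forearm clear of it.
- filler_tin: Bystander: tin of wood filler with a closed lid, 66 mm across, 54 mm high. Origin under its centre.
- battery_pack: Bystander: dark drill battery, 68 x 112 x 63 mm. Origin under its centre.
- cork_block: Bystander: wooden sanding block, 58 x 100 x 34 mm. Origin under its centre.

How it is judged:
On the way, in this order (a step that is already met when the one before it is completed fails the run):
1. the chisel's blade is lifting the cover (value of joint case_cover above 0.25 rad and contact force between chisel and case_cover above 0.1 N), for 0.05 s.
2. the cover stands open and the chisel lies on the bench, let go (value of joint case_cover above 1.45 rad and height (world z) of chisel below 0.012 m and contact force between the fingers and chisel below 0.1 N), for 0.1 s.
3. both lids are seated on the tin while the knob is still held (horizontal distance between inner_lid and tin_mouth below 0.006 m and z of inner_lid in the frame of tin_mouth between -0.004 and 0.003 m and angle between inner_lid's own z axis and vertical below 0.08 rad and z of outer_lid in the frame of inner_lid between 0 and 0.008 m and contact force between the fingers and inner_lid above 1 N), for 0.1 s.
4. both lids rest on the tin, let go (horizontal distance between inner_lid and tin_mouth below 0.006 m and z of inner_lid in the frame of tin_mouth between -0.004 and 0.003 m and angle between inner_lid's own z axis and vertical below 0.08 rad and z of outer_lid in the frame of inner_lid between 0 and 0.008 m and contact force between the fingers and inner_lid below 0.1 N and contact force between the fingers and outer_lid below 0.1 N), for 0.1 s.
At the end, for the whole second after the job is handed in: Inner lid seated on the tin (6 mm, flange 3 mm off the rim, 0.08 rad) and untouched; outer lid held still by the fingers, 75 mm or more above it, under 0.2 rad tilt, touching neither tin nor inner lid; cover open past 1.45 rad; chisel flat on the bench (horizontal distance between inner_lid and tin_mouth below 0.006 m and z of inner_lid in the frame of tin_mouth between -0.004 and 0.003 m and angle between inner_lid's own z axis and vertical below 0.08 rad and z of outer_lid in the frame of inner_lid above 0.075 m and angle between outer_lid's own z axis and vertical below 0.2 rad and contact force between the fingers and outer_lid above 1 N and linear speed of outer_lid below 0.03 m/s and linear speed of inner_lid below 0.02 m/s and contact force between outer_lid and inner_lid below 0.05 N and contact force between outer_lid and tin below 0.05 N and contact force between each of the arm, the fingers and inner_lid below 0.1 N and value of joint case_cover above 1.45 rad and height (world z) of chisel below 0.012 m and angle between tin's own z axis and vertical below 0.05 rad); the arm keeps its last pose, push and grip.
It fails at once if the gripper or arm pushed the cover (contact force between any of the fingers, the arm and case_cover above 1 N).
It fails at once if the outer lid was parted from the inner lid while that was not seated on the tin, or the inner lid was lifted, shifted or tipped after (z of outer_lid in the frame of inner_lid above 0.025 m and not (horizontal distance between inner_lid and tin_mouth below 0.006 m and z of inner_lid in the frame of tin_mouth between -0.004 and 0.003 m and angle between inner_lid's own z axis and vertical below 0.08 rad)).
It fails at once if the tin was pushed more than 25 mm or tipped (distance of tin from where it was at the start of the episode above 0.025 m or angle between tin's own z axis and vertical above 0.2 rad).
It fails at once if a bystander was pushed more than 25 mm (distance of any of filler_tin, battery_pack, cork_block from where it was at the start of the episode above 0.025 m).
It also fails if it takes over 66 s, if anything falls off the work surface, if the arm or the gripper's body presses on something with over 40 N, if the wrist force passes 120 N, or if a joint passes its speed limit or range.

## Working session

There is one attempt and no reset: what is moved stays moved. The work goes in short steps, Python scripts to look and compute and a tool call to move; the robot and the scene stay as the last step left them, time stands still between calls to the robot, and variables do not carry over. Pictures are saved under pics/ and viewed, at most 10 in all, crops included, and the job is handed in when it is done.

```bash
ls; mkdir -p pics; python3 - <<'E'
from plant import env, vision
import cv2
for n in ("scene","top"):
    c=vision.capture(n); cv2.imwrite(f"pics/{n}0.png",cv2.resize(c["color"][:,:,::-1],(800,600),interpolation=cv2.INTER_CUBIC))
    print(n,c["K"].tolist(),c["rvec"],c["tvec"])
s=env.read_state(); print(s, env.grip_depth)
E
```

```text
pics
plant.py
scene [[488.2695964911413, 0.0, 270.4749001579574], [0.0, 488.2695964911413, 201.87365715439972], [0.0, 0.0, 1.0]] [ 1.90178175 -1.345317    0.68290859] [-0.32111608  0.51074384  1.29121761]
top [[442.19764613207036, 0.0, 279.1130325661711], [0.0, 442.19764613207036, 213.75321095284303], [0.0, 0.0, 1.0]] [ 2.17769028 -2.18279515  0.08239342] [-0.13021837  0.58310411  1.43864552]
{'t': 0.1, 'joints': array([-1.19389396,  0.46939308, -0.04857204,  1.5335375 ,  0.02408264,
        1.14102411, -0.08235486]), 'qd': array([ 8.58721709e-04, -1.57707607e-03,  8.18355625e-05, -2.29660147e-03,
        9.49343998e-04,  2.89886711e-04,  2.85140045e-03]), 'joint_efforts': array([ 2.23664674e-04, -5.11516035e+01, -4.71598003e-02, -2.38390660e+01,
        1.07513389e-02,  4.39046096e-03, -1.46405320e-06]), 'eef_pos': array([0.26625268, 0.61971017, 0.23036017]), 'tcp_rot': array([-1.51468124e-04,  2.01538380e-01,  9.79480215e-01, -8.75652217e-04]), 'contact_force': array([-0.12752027, -0.37578748, -0.26359287]), 'ft_torque': array([0.02413952, 0.02553436, 0.03910253]), 'grasp_force': 0.0, 'width': 0.08529077096033981} 0.0187
```

View pics/top0.png

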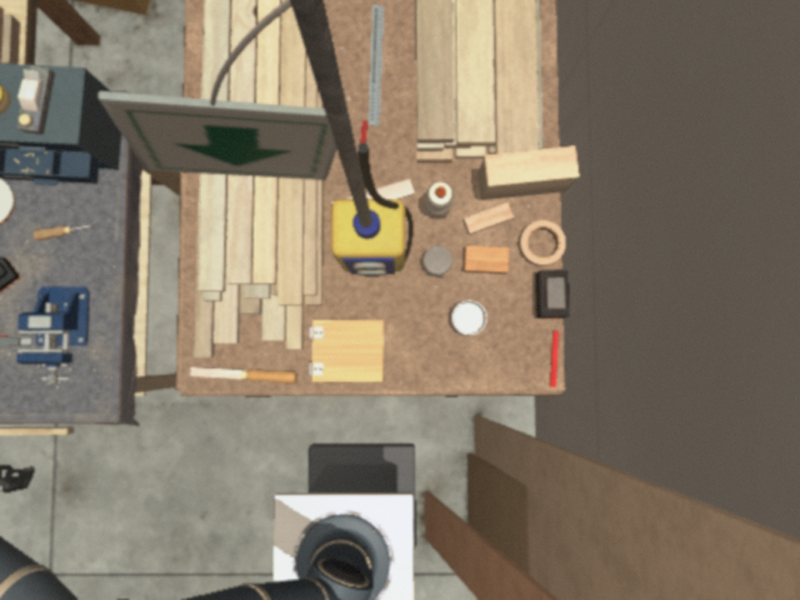

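View pics/scene0.png

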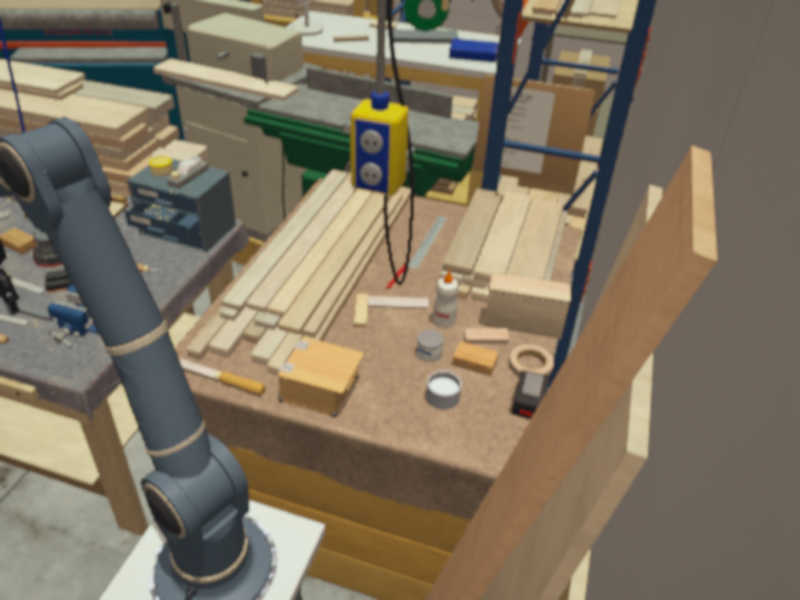

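The top view shows the case at (348,350) with its hinges on the left (+y) and its front to the right (-y). The chisel is at (243,376), with the blade pointing left (+y). The tin is at (468,317) and the pendant at (369,235).

```bash
python3 - <<'E'
from plant import env, vision
import cv2,numpy as np
c=vision.capture("top")["color"][:,:,::-1]
a=cv2.resize(c[215:275,128:278],None,fx=5,fy=5,interpolation=cv2.INTER_CUBIC)
b=cv2.resize(c[165:225,285:405],None,fx=5,fy=5,interpolation=cv2.INTER_CUBIC)
im=np.zeros((600,750,3),np.uint8); im[:300]=a; im[300:,:600]=b
cv2.imwrite("pics/crop1.png",im)
c=vision.capture("scene")["color"][:,:,::-1]
cv2.imwrite("pics/crop2.png",cv2.resize(c[230:300,120:330],None,fx=3.8,fy=3.8,interpolation=cv2.INTER_CUBIC))
E
```

```text
(no output)
```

View pics/crop1.png

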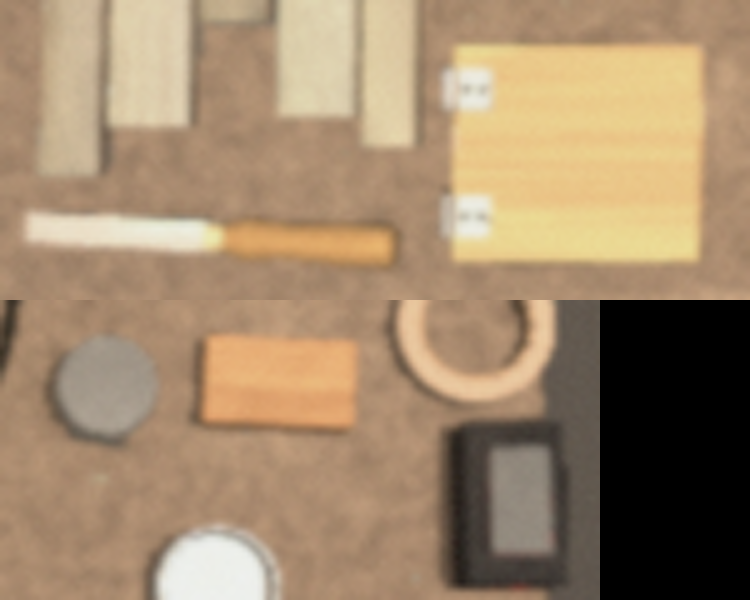

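View pics/crop2.png

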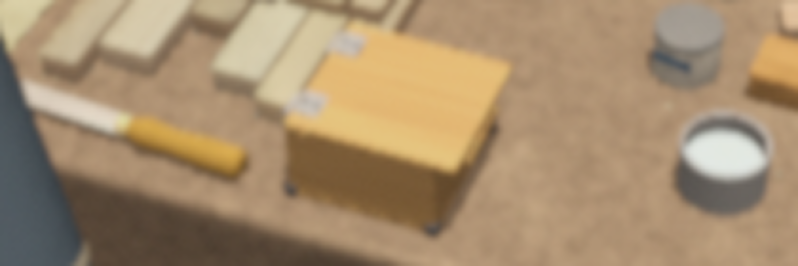

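Crop 1: the cover's corners are at (452,45), (702,45), (700,262) and (454,262). The chisel's edge is at (27,227) and its handle end at (393,246); the tin rim is centred at (216,588). In the scene crop the rim is centred at (725,147) and the cover's corners are at (350,22), (510,66), (448,168) and (288,118).

```bash
cat > h.py <<'E'
from plant import env, vision
import cv2,numpy as np
from scipy.spatial.transform import Rotation as R
def cam(n):
    c=vision.capture(n); return c["K"],cv2.Rodrigues(np.array(c["rvec"],float))[0],np.array(c["tvec"],float),c["color"]
def onplane(c,px,z):
    K,Rm,t,_=c; d=Rm.T@np.linalg.inv(K)@[px[0],px[1],1]; o=-Rm.T@t
    return o+d*(z-o[2])/d[2]
def proj(c,p):
    K,Rm,t,_=c; q=K@(Rm@np.array(p,float)+t); return q[:2]/q[2]
def tool(world,yaw=None):
    "shift from present measured TCP to world point, in tool axes"
    s=env.read_state(); q=R.from_quat(np.roll(s["tcp_rot"],-1))
    return q.inv().apply(np.array(world)-s["eef_pos"]), s
E
python3 - <<'E'
from h import *
np.set_printoptions(precision=4,suppress=True)
T=cam("top");S=cam("scene")
f=lambda p,o,s:((p[0]+.5)/s-.5+o[0],(p[1]+.5)/s-.5+o[1])
t=lambda x,y:f((x,y),(128,215),5); b=lambda x,y:f((x,y-300),(285,165),5); s=lambda x,y:f((x,y),(120,230),3.8)
tc=[(452,45),(702,45),(700,262),(454,262)]; sc=[(350,22),(510,66),(448,168),(288,118)]
for p,q in zip(tc,sc): print("cover",onplane(T,t(*p),.088),onplane(S,s(*q),.088))
print("edge",onplane(T,t(27,227),.015),"end",onplane(T,t(393,246),.015), onplane(S,s(243,160),.015))
print("tin",onplane(T,b(216,588),.05),onplane(S,s(725,147),.05))
print("filler",onplane(T,b(105,386),.054))
print("batt",onplane(T,b(522,503),.06),"cork",onplane(T,b(280,382),.034))
g=lambda x,y:((x+.5)*.7-.5,(y+.5)*.7-.5)
# pendant: bottom front corners in both views -> triangulate
for z in (.25,.3,.35,.4,.45,.5,.55,.6):
    print(z,"pend bottom scene", onplane(S,g(357,186),z),onplane(S,g(388,192),z),"top", onplane(T,g(345,268),z),onplane(T,g(395,274),z))
E
```

```text
cover [0.547  0.0609 0.088 ] [0.5445 0.059  0.088 ]
cover [ 0.5466 -0.0967  0.088 ] [ 0.5405 -0.095   0.088 ]
cover [ 0.4108 -0.0954  0.088 ] [ 0.4091 -0.0894  0.088 ]
cover [0.4111 0.0585 0.088 ] [0.4163 0.0583 0.088 ]
edge [0.4316 0.3506 0.015 ] end [0.4186 0.109  0.015 ] [0.4204 0.1093 0.015 ]
tin [ 0.5528 -0.2892  0.05  ] [ 0.5473 -0.2903  0.05  ]
filler [ 0.6843 -0.218   0.054 ]
batt [ 0.6066 -0.4859  0.06  ] cork [ 0.6897 -0.3346  0.034 ]
0.25 pend bottom scene [0.994  0.0904 0.25  ] [0.994  0.0011 0.25  ] top [ 0.6392 -0.0265  0.25  ] [ 0.6271 -0.1246  0.25  ]
0.3 pend bottom scene [0.9122 0.0594 0.3   ] [ 0.9122 -0.0253  0.3   ] top [ 0.6322 -0.0309  0.3   ] [ 0.6206 -0.125   0.3   ]
0.35 pend bottom scene [0.8304 0.0284 0.35  ] [ 0.8304 -0.0516  0.35  ] top [ 0.6253 -0.0354  0.35  ] [ 0.6142 -0.1254  0.35  ]
0.4 pend bottom scene [ 0.7486 -0.0026  0.4   ] [ 0.7486 -0.0779  0.4   ] top [ 0.6184 -0.0398  0.4   ] [ 0.6077 -0.1259  0.4   ]
0.45 pend bottom scene [ 0.6668 -0.0336  0.45  ] [ 0.6668 -0.1043  0.45  ] top [ 0.6114 -0.0442  0.45  ] [ 0.6013 -0.1263  0.45  ]
0.5 pend bottom scene [ 0.585  -0.0646  0.5   ] [ 0.5851 -0.1306  0.5   ] top [ 0.6045 -0.0486  0.5   ] [ 0.5949 -0.1268  0.5   ]
0.55 pend bottom scene [ 0.5033 -0.0956  0.55  ] [ 0.5033 -0.1569  0.55  ] top [ 0.5976 -0.0531  0.55  ] [ 0.5884 -0.1272  0.55  ]
0.6 pend bottom scene [ 0.4215 -0.1266  0.6   ] [ 0.4215 -0.1833  0.6   ] top [ 0.5906 -0.0575  0.6   ] [ 0.582  -0.1276  0.6   ]
```

Emit:
jog_arm(plan={"motion": [[-0.3155, -0.338, 0.11, 1.22], [-0.3155, -0.338, 0.11, 1.22], [-0.3155, -0.338, 0.11, 1.22], [-0.3155, -0.338, 0.11, 1.22], [-0.3155, -0.338, 0.11, 1.22], [-0.3155, -0.338, 0.11, 1.22], [-0.3155, -0.338, 0.11, 1.22], [-0.3155, -0.338, 0.11, 1.22], [-0.3155, -0.338, 0.11, 1.22], [-0.3155, -0.338, 0.11, 1.22], [-0.3155, -0.338, 0.11, 1.22], [-0.3155, -0.338, 0.11, 1.22], [-0.3155, -0.338, 0.11, 1.22], [-0.3155, -0.338, 0.11, 1.22], [-0.3155, -0.338, 0.11, 1.22]]}, jaw=0.085)

```text
t: 1.55
eef_pos: [0.4229, 0.1864, 0.1216]
tcp_rot: [-0.0, 0.726, 0.688, 0.001]
contact_force: [-0.4, 1.3, 0.7]
width: 0.0852
grasp_force: 0.0
```

```bash
python3 - <<'E'
from h import *
print(tool([.4227,.185,.002]))
cv2.imwrite("pics/w1.png",cv2.resize(cam("wrist")[3][:,:,::-1],(560,420)))
E
```

```text
(array([-0.00149038, -0.00016775,  0.11958747]), {'t': 1.55, 'joints': array([-0.77784287,  0.26981952,  0.32002601,  2.15139233, -0.12622255,
        0.73657632, -0.42858961]), 'qd': array([-0.01690714, -0.00096178, -0.01111933, -0.00399731,  0.00310008,
       -0.00094839,  0.0034534 ]), 'joint_efforts': array([ 8.54553748e-01, -3.18980312e+01,  2.66589336e+00, -1.71862060e+01,
        4.81218053e-02,  1.34648918e-02, -2.93450676e-04]), 'eef_pos': array([0.42289348, 0.1863566 , 0.12158902]), 'tcp_rot': array([-2.17306819e-04,  7.25795258e-01,  6.87910553e-01,  5.16225012e-04]), 'contact_force': array([-0.38868088,  1.32872186,  0.7176254 ]), 'ft_torque': array([ 0.02406787, -0.01851412, -0.02589845]), 'grasp_force': 0.0, 'width': 0.08517382914244659})
```

View pics/w1.png

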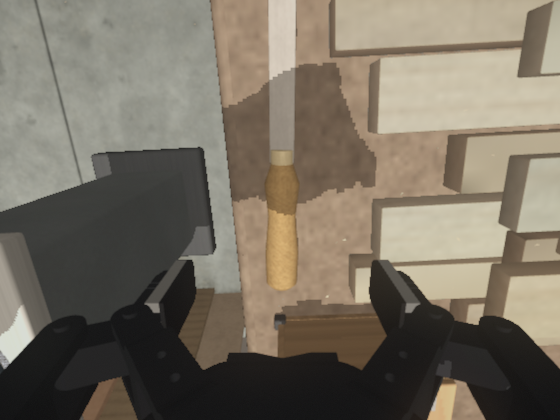

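The chisel sits centred between the fingers (column 282) and is aligned with the tool. I'll go down and grip it.

Emit:
jog_arm(plan={"motion": [[0, 0, 0.04, 0], [0, 0, 0.08, 0], [0, 0, 0.1, 0], [0, 0, 0.11, 0], [0, 0, 0.119, 0], [0, 0, 0.119, 0], [0, 0, 0.119, 0], [0, 0, 0.119, 0]]}, jaw=0.085)

```text
t: 2.27
eef_pos: [0.4239, 0.1859, 0.0035]
tcp_rot: [0.0, 0.726, 0.688, 0.001]
contact_force: [-0.5, -0.1, 0.4]
width: 0.0845
grasp_force: 0.0
```

Emit:
jog_arm(plan={"motion": [[0, 0, 0, 0], [0, 0, 0, 0], [0, 0, 0, 0], [0, 0, 0, 0], [0, 0, 0, 0], [0, 0, 0, 0], [0, 0, 0, 0], [0, 0, 0, 0], [0, 0, 0, 0]]}, jaw=0, clamp_n=100)

```text
t: 3.02
eef_pos: [0.4229, 0.1853, 0.003]
tcp_rot: [-0.0, 0.726, 0.687, 0.0]
contact_force: [-1.4, -0.7, 8.0]
width: 0.0266
grasp_force: 98.0
```

Emit:
jog_arm(plan={"motion": [[0, 0, -0.02, 0], [0, 0, -0.06, 0], [0, 0, -0.1, 0], [0, 0, -0.14, 0], [0, 0, -0.18, 0], [0, 0, -0.2, 0], [0, 0, -0.2, 0]]})

```text
t: 3.6
eef_pos: [0.4255, 0.1864, 0.207]
tcp_rot: [0.001, 0.726, 0.687, 0.005]
contact_force: [0.9, 0.6, -1.1]
width: 0.0264
grasp_force: 99.7
```

Emit:
jog_arm(plan={"motion": [[-0.4678, 0.0789, 0, -0.054], [-0.4678, 0.0789, 0, -0.054], [-0.4678, 0.0789, 0, -0.054], [-0.4678, 0.0789, 0, -0.054], [-0.4678, 0.0789, 0, -0.054], [-0.4678, 0.0789, 0, -0.054], [-0.4678, 0.0789, 0, -0.054], [-0.4678, 0.0789, 0, -0.054], [-0.4678, 0.0789, 0, -0.054], [-0.4678, 0.0789, 0, -0.054], [-0.4678, 0.0789, 0, -0.054], [-0.4678, 0.0789, 0, -0.054], [-0.4678, 0.0789, 0, -0.054], [-0.4678, 0.0789, 0, -0.054], [-0.4678, 0.0789, 0, -0.054]]})

```text
t: 4.85
eef_pos: [0.4754, -0.2848, 0.2009]
tcp_rot: [-0.002, 0.707, 0.707, -0.0]
contact_force: [0.1, 0.4, -1.4]
width: 0.0267
grasp_force: 99.7
```

Emit:
jog_arm(plan={"motion": [[0, 0, 0.04, 0], [0, 0, 0.08, 0], [0, 0, 0.1, 0], [0, 0, 0.1, 0], [0, 0, 0.1, 0]]})

```text
t: 5.27
eef_pos: [0.4757, -0.2846, 0.1016]
tcp_rot: [-0.001, 0.707, 0.707, -0.0]
contact_force: [-0.7, -1.7, -0.4]
width: 0.0265
grasp_force: 99.6
```

```bash
python3 - <<'E'
from h import *
T=cam("top");S=cam("scene")
a=S[3][215:305,180:320,::-1];b=T[3][210:275,180:350,::-1]
im=np.zeros((600,800,3),np.uint8)
im[:324,:504]=cv2.resize(a,None,fx=3.6,fy=3.6,interpolation=2)
im[340:600,:680]=cv2.resize(b,None,fx=4,fy=4,interpolation=2)
cv2.imwrite("pics/ins.png",im)
E
```

```text
(no output)
```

View pics/ins.png

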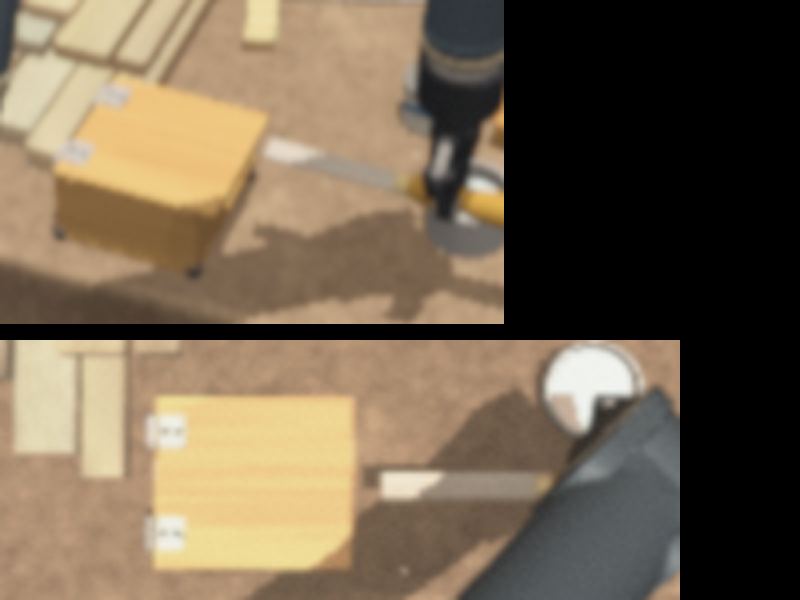

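The blade's edge is at (380,485) in the top part and at (266,148) in the scene part, just short of the cover's lip. I'll triangulate it.

```bash
python3 - <<'E'
from h import *
T=cam("top");S=cam("scene")
f=lambda p,o,s:((p[0]+.5)/s-.5+o[0],(p[1]+.5)/s-.5+o[1])
def tri(a,b):
    P=lambda c:c[0]@np.c_[c[1],c[2]]
    X=cv2.triangulatePoints(P(T),P(S),np.array(a,float),np.array(b,float)).ravel(); return X[:3]/X[3]
print("tip",tri(f((380,145),(180,210),4),f((266,148),(180,215),3.6)))
print("handle/blade joint",tri(f((540,145),(180,210),4),f((397,182),(180,215),3.6)))
print("cover",tri(f((354,56),(180,210),4),f((268,116),(180,215),3.6)))
print(onplane(T,f((380,145),(180,210),4),.11),onplane(T,f((542,145),(180,210),4),.11))
print(tool([0,0,0])[1]["eef_pos"])
E
```

```text
tip [ 0.47639561 -0.11765895  0.11417474]
handle/blade joint [ 0.4757407  -0.2396288   0.11516143]
cover [ 0.54621124 -0.09527015  0.08359276]
[ 0.47646076 -0.11772205  0.11      ] [ 0.47617938 -0.24279455  0.11      ]
[ 0.47727842 -0.28665044  0.10419054]
```

Emit:
jog_arm(plan={"motion": [[0, 0, 0.02, 0], [0, 0, 0.039, 0], [0, 0, 0.039, 0], [0, 0, 0.039, 0], [0, 0, 0.039, 0]]})

```text
t: 5.88
eef_pos: [0.4768, -0.287, 0.0647]
tcp_rot: [0.001, 0.708, 0.707, 0.0]
contact_force: [-0.7, 0.5, -0.9]
width: 0.0268
grasp_force: 99.6
```

Emit:
jog_arm(plan={"motion": [[0, 0, 0, 0], [0, 0, 0, 0]]})

```text
t: 6.05
eef_pos: [0.4767, -0.2868, 0.0645]
tcp_rot: [0.001, 0.707, 0.707, 0.0]
contact_force: [0.8, -0.3, -1.3]
width: 0.0264
grasp_force: 99.6
```

Emit:
jog_arm(plan={"motion": [[0.01, 0, 0.001, 0], [0.02, 0, 0.001, 0], [0.028, 0, 0.001, 0], [0.036, 0, 0.001, 0], [0.036, 0, 0.001, 0], [0.036, 0, 0.001, 0]]})

```text
t: 6.55
eef_pos: [0.4762, -0.2493, 0.0623]
tcp_rot: [-0.0, 0.707, 0.707, 0.0]
contact_force: [0.7, 0.4, -1.1]
width: 0.0264
grasp_force: 99.7
```

```bash
python3 - <<'E'
from h import *
T=cam("top");S=cam("scene")
a=S[3][215:305,180:320,::-1];b=T[3][210:275,180:350,::-1]
im=np.zeros((600,800,3),np.uint8)
im[:324,:504]=cv2.resize(a,None,fx=3.6,fy=3.6,interpolation=2)
im[340:600,:680]=cv2.resize(b,None,fx=4,fy=4,interpolation=2)
cv2.imwrite("pics/ins2.png",im)
E
```

```text
(no output)
```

View pics/ins2.png

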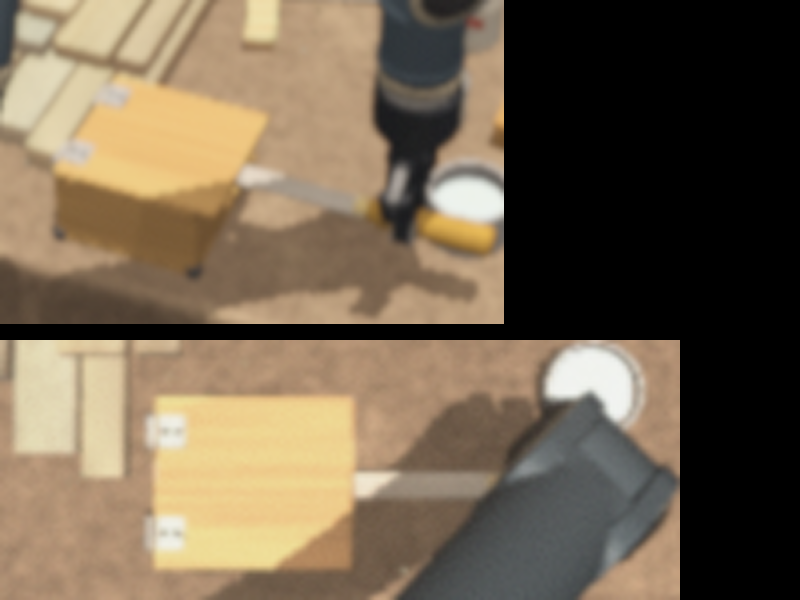

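The blade is in the slot under the lip, with no contact force. I'll lift the cover along its arc.

Emit:
jog_arm(plan={"motion": [[0.001, 0, -0.01, 0], [0.002, 0, -0.022, 0], [0.0043, 0, -0.033, 0], [0.007, 0, -0.042, 0], [0.011, 0, -0.051, 0], [0.0144, 0, -0.059, 0], [0.019, 0, -0.067, 0], [0.024, 0, -0.075, 0], [0.0293, 0, -0.082, 0], [0.035, 0, -0.089, 0], [0.042, 0, -0.095, 0], [0.048, 0, -0.1016, 0], [0.048, 0, -0.1016, 0]]})

```text
t: 7.73
eef_pos: [0.4769, -0.2006, 0.165]
tcp_rot: [0.0, 0.707, 0.708, 0.001]
contact_force: [0.6, 0.1, -1.8]
width: 0.0265
grasp_force: 99.7
```

```bash
python3 - <<'E'
from h import *
S=cam("scene")
cv2.imwrite("pics/lift.png",cv2.resize(S[3][180:305,160:340,::-1],None,fx=4,fy=4,interpolation=2))
E
```

```text
(no output)
```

View pics/lift.png

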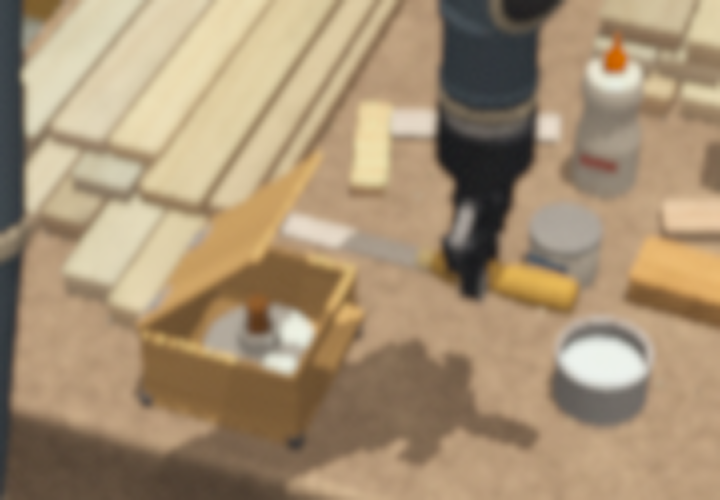

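The cover is at about 0.8 rad, resting on the blade's tip, and the nested lids with the brown knob are visible in the case. I'll carry on.

Emit:
jog_arm(plan={"motion": [[0.007, 0, -0.005, 0], [0.015, 0, -0.011, 0], [0.022, 0, -0.015, 0], [0.03, 0, -0.019, 0], [0.038, 0, -0.022, 0], [0.046, 0, -0.025, 0], [0.054, 0, -0.027, 0], [0.063, 0, -0.029, 0], [0.072, 0, -0.03, 0], [0.08, 0, -0.03, 0], [0.088, 0, -0.03, 0], [0.097, 0, -0.03, 0], [0.106, 0, -0.027, 0], [0.115, 0, -0.022, 0], [0.125, 0, -0.014, 0], [0.125, 0, -0.014, 0], [0.125, 0, -0.014, 0], [0.125, 0, -0.014, 0]]})

```text
t: 9.28
eef_pos: [0.4761, -0.0776, 0.1777]
tcp_rot: [-0.0, 0.708, 0.707, -0.0]
contact_force: [0.6, -0.3, -1.0]
width: 0.0266
grasp_force: 99.7
```

```bash
python3 - <<'E'
from h import *
T=cam("top");S=cam("scene")
im=np.zeros((600,800,3),np.uint8)
im[:375,:540]=cv2.resize(S[3][180:305,160:340,::-1],None,fx=3,fy=3,interpolation=2)
im[375:600,:510]=cv2.resize(T[3][205:280,180:350,::-1],None,fx=3,fy=3,interpolation=2)
cv2.imwrite("pics/open.png",im)
E
```

```text
(no output)
```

View pics/open.png

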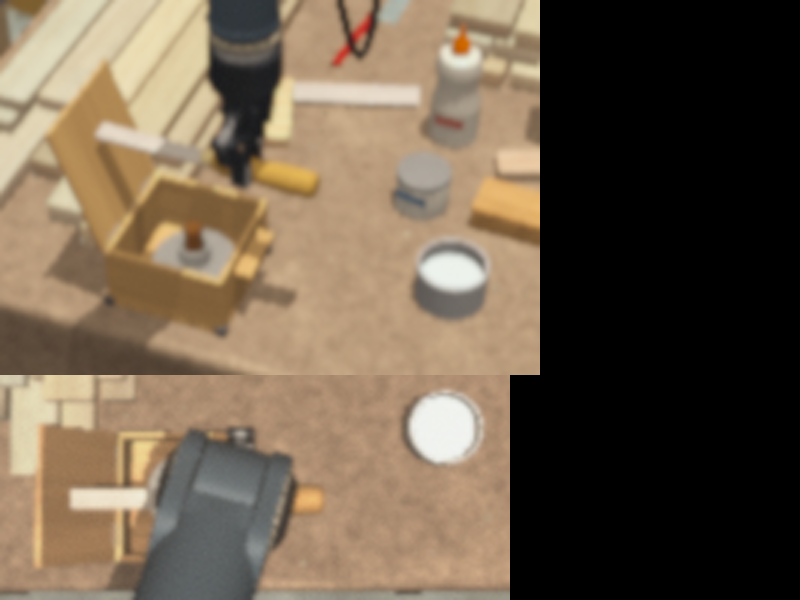

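The cover stands open past upright and the knob is in the clear. I'll back the chisel off towards -y and lay it down near (0.432, -0.30), clear of the tin.

Emit:
jog_arm(plan={"motion": [[-0.04, 0, 0, 0], [-0.08, -0.01, 0, 0], [-0.12, -0.03, 0, 0], [-0.16, -0.044, 0, 0], [-0.2, -0.044, 0, 0], [-0.222, -0.044, 0, 0], [-0.222, -0.044, 0, 0]]})

```text
t: 9.97
eef_pos: [0.4303, -0.3065, 0.179]
tcp_rot: [0.003, 0.711, 0.703, -0.001]
contact_force: [0.1, -0.6, -0.7]
width: 0.0266
grasp_force: 99.7
```

Emit:
jog_arm(plan={"motion": [[0, 0, 0.04, 0], [0, 0, 0.08, 0], [0, 0, 0.12, 0], [0, 0, 0.15, 0], [0, 0, 0.16, 0], [0, 0, 0.165, 0], [0, 0, 0.17, 0], [0, 0, 0.172, 0], [0, 0, 0.172, 0], [0, 0, 0.172, 0]]})

```text
t: 10.8
eef_pos: [0.4329, -0.2998, 0.0072]
tcp_rot: [0.001, 0.707, 0.707, 0.001]
contact_force: [-0.7, 0.3, -1.7]
width: 0.0268
grasp_force: 99.7
```

Emit:
jog_arm(plan={"motion": [[0, 0, 0.002, 0], [0, 0, 0.003, 0], [0, 0, 0.004, 0], [0, 0, 0.004, 0]]})

```text
t: 11.13
eef_pos: [0.4324, -0.2993, 0.0031]
tcp_rot: [0.0, 0.707, 0.707, 0.001]
contact_force: [-1.7, 1.6, 9.5]
width: 0.0269
grasp_force: 101.0
```

Emit:
jog_arm(plan={"motion": [[0, 0, 0, 0], [0, 0, 0, 0], [0, 0, 0, 0], [0, 0, 0, 0], [0, 0, 0, 0], [0, 0, 0, 0], [0, 0, 0, 0], [0, 0, 0, 0]]}, jaw=0.085)

```text
t: 11.8
eef_pos: [0.4319, -0.2993, 0.0018]
tcp_rot: [-0.0, 0.707, 0.707, -0.0]
contact_force: [-0.1, -0.7, 0.1]
width: 0.0846
grasp_force: 0.0
```

Emit:
jog_arm(plan={"motion": [[0, 0, -0.02, 0], [0, 0, -0.05, 0], [0, 0, -0.09, 0], [0, 0, -0.13, 0], [0, 0, -0.17, 0], [0, 0, -0.2, 0], [0, 0, -0.2, 0], [0, 0, -0.2, 0]]})

```text
t: 12.47
eef_pos: [0.4328, -0.2997, 0.2035]
tcp_rot: [0.002, 0.707, 0.707, 0.001]
contact_force: [-0.6, -0.0, -0.6]
width: 0.0848
grasp_force: 0.0
```

```bash
python3 - <<'E'
from h import *
T=cam("top");S=cam("scene")
g=lambda p:onplane(S,p,.076)
print(g((224.2,254.6)),g((224.2,256)))
for n,c,(r0,r1,c0,c1) in (("T",T,(205,285,180,275)),("S",S,(235,290,190,255))):
    im=c[3][r0:r1,c0:c1].astype(int); hsv=cv2.cvtColor(c[3][r0:r1,c0:c1],cv2.COLOR_RGB2HSV)
    m=((hsv[...,1]>120)&(hsv[...,2]<150)).astype(np.uint8)
    k,l,st,ce=cv2.connectedComponentsWithStats(m)
    for i in range(1,k):
        if st[i,4]>8: print(n,st[i],ce[i]+[c0,r0], im[l==i].mean(0), onplane(c,ce[i]+[c0,r0],.07))
E
```

```text
[ 0.48473008 -0.01181038  0.076     ] [ 0.47871065 -0.01437048  0.076     ]
S [  9   5  46  24 476] [221.20588235 250.52521008] [128.77521008  97.13865546  59.07983193] [0.5047237  0.00772558 0.07      ]
S [33 23  4  4 13] [224.15384615 259.61538462] [113.69230769  74.30769231  41.23076923] [ 0.46877585 -0.01820883  0.07      ]
S [  5  30  49  25 629] [217.77106518 277.52623211] [129.58505564  97.75198728  59.85532591] [ 0.38896562 -0.03047455  0.07      ]
```

Emit:
jog_arm(plan={"motion": [[0.04, 0, 0, 0], [0.08, 0, 0, 0], [0.12, 0, 0, 0], [0.13, 0, 0, 0], [0.13, 0, 0, 0], [0.13, 0, 0, 0]]})

```text
t: 13.07
eef_pos: [0.4314, -0.1687, 0.2007]
tcp_rot: [-0.001, 0.707, 0.707, -0.001]
contact_force: [-0.0, -0.4, -0.6]
width: 0.0855
grasp_force: 0.0  File "<stdin>", line 6
```

```bash
python3 - <<'E'
from h import *
T=cam("top");S=cam("scene")
np.savez("f.npz",T=T[3],S=S[3])
im=np.zeros((600,800,3),np.uint8)
R_=lambda a,s:cv2.resize(a[:,:,::-1],None,fx=s,fy=s,interpolation=2)
im[:360,:400]=R_(T[3][215:275,215:281.__int__()][:, :66][:, :66],1) if 0 else cv2.resize(T[3][220:271,225:282,::-1],(400,360),interpolation=2)
im[:300,400:800]=R_(S[3][235:285,195:261][:, :66],6.0)[:, :400] if 0 else R_(S[3][235:285,192:258],6.0)[:, :396].copy() if 0 else cv2.resize(S[3][230:280,192:258.__int__()],(400,300),interpolation=2)[:,:,::-1]
im[360:600,:240]=R_(T[3][202:242,308:348],6)
im[360:600,250:550]=R_(S[3][255:295,290:340],6)
im[360:600,560:800]=cv2.resize(T[3][225:285,260:350,::-1],(240,160),interpolation=2).repeat(1,0)[:240] if 0 else cv2.copyMakeBorder(cv2.resize(T[3][225:285,270:360,::-1],(240,160),interpolation=2),0,80,0,0,cv2.BORDER_CONSTANT)
cv2.imwrite("pics/last.png",im)
E
```

```text
    im[:360,:400]=R_(T[3][215:275,215:281.__int__()][:, :66][:, :66],1) if 0 else cv2.resize(T[3][220:271,225:282,::-1],(400,360),interpolation=2)
                                         ^
SyntaxError: invalid decimal literal
```

Sloppy script; a clean one:

```bash
python3 - <<'E'
from h import *
T=cam("top");S=cam("scene")
np.savez("f.npz",T=T[3],S=S[3])
up=lambda a:cv2.resize(a[:,:,::-1],None,fx=6,fy=6,interpolation=2)
im=np.zeros((600,800,3),np.uint8)
im[:330,:390]=up(T[3][218:273,222:287])
im[:330,400:790]=up(S[3][230:285,192:257])
im[345:585,:240]=up(T[3][202:242,308:348])
im[345:585,250:550]=up(S[3][255:295,290:340])
cv2.imwrite("pics/last.png",im)
E
```

```text
(no output)
```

View pics/last.png

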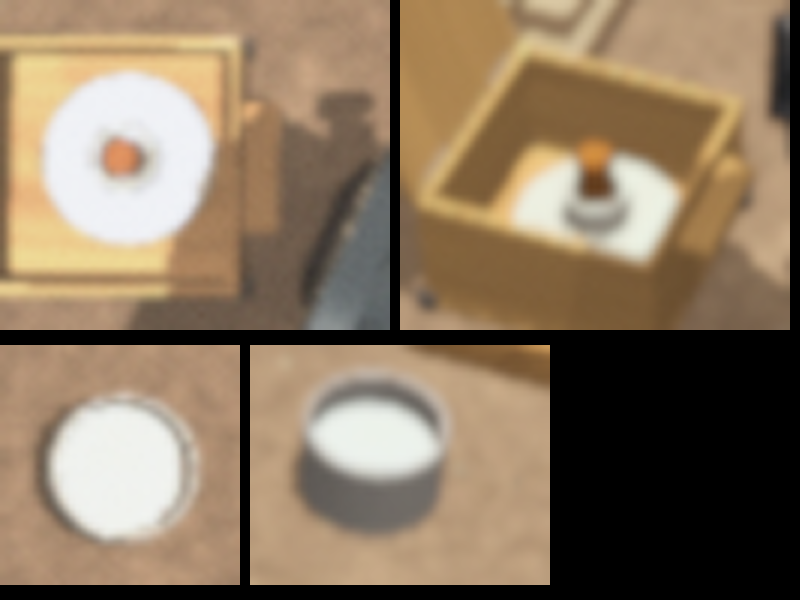

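Top view: the disc is centred at (129,158) and the knob's top is at (120,157). Scene view: the knob's top is at (595,148). The tin's rim is centred at (122,467) in the top view and (376,424) in the scene view.

```bash
python3 - <<'E'
from h import *
T=cam("top");S=cam("scene")
f=lambda x,y,o:((x+.5)/6-.5+o[0],(y+.5)/6-.5+o[1])
def tri(a,b):
    P=lambda c:c[0]@np.c_[c[1],c[2]]
    X=cv2.triangulatePoints(P(T),P(S),np.array(a,float),np.array(b,float)).ravel(); return X[:3]/X[3]
k=f(120,157,(222,218));ks=f(195,148,(192,230))
print("disc",onplane(T,f(129,158,(222,218)),.028))
print("knob",onplane(T,k,.076),onplane(S,ks,.076),tri(k,ks))
t=f(122,122,(308,202));ts=f(126,79,(290,255))
print("tin",onplane(T,t,.05),onplane(S,ts,.05),tri(t,ts))
# reference: case rim (z .082) inner/outer corners in top: outer right edge x~243,y 36..294
print("case",onplane(T,f(243,38,(222,218)),.082),onplane(T,f(241,294,(222,218)),.082))
print(tool([0,0,0])[1]["joints"])
E
```

```text
disc [ 0.48355923 -0.01335591  0.028     ]
knob [ 0.48360346 -0.01263503  0.076     ] [ 0.48610885 -0.01080853  0.076     ] [ 0.48341471 -0.01247056  0.07898903]
tin [ 0.55376148 -0.28956331  0.05      ] [ 0.54997493 -0.2901463   0.05      ] [ 0.55389205 -0.28967364  0.04607639]
case [ 0.54601632 -0.07777237  0.082     ] [ 0.41183991 -0.07682922  0.082     ]
[-0.33436084  0.17410784  0.70597334  2.07962361 -0.139022    0.93410838
  0.44326829]
```

Emit:
jog_arm(plan={"motion": [[0.035, 0.012, 0, 0], [0.07, 0.024, 0, 0], [0.105, 0.036, 0.01, 0], [0.14, 0.048, 0.03, 0], [0.156, 0.0524, 0.05, 0], [0.156, 0.0524, 0.05, 0], [0.156, 0.0524, 0.05, 0], [0.156, 0.0524, 0.05, 0]]}, jaw=0.05)

```text
t: 13.93
eef_pos: [0.4848, -0.0154, 0.1522]
tcp_rot: [0.0, 0.709, 0.706, -0.0]
contact_force: [0.1, -0.4, -0.3]
width: 0.0498
grasp_force: 0.0
```

```bash
python3 - <<'E'
from h import *
d,s=tool([.4838,-.0128,.055]); print(d,s["eef_pos"],s["width"],s["contact_force"])
E
```

```text
[ 0.00264441 -0.00104941  0.09719443] [ 0.48480924 -0.01535122  0.15219735] 0.04975949028122966 [ 0.0950327  -0.41199901 -0.26927202]
```

Emit:
jog_arm(plan={"motion": [[0.0026, -0.001, 0.03, 0], [0.0026, -0.001, 0.06, 0], [0.0026, -0.001, 0.08, 0], [0.0026, -0.001, 0.09, 0], [0.0026, -0.001, 0.096, 0], [0.0026, -0.001, 0.096, 0], [0.0026, -0.001, 0.096, 0], [0.0026, -0.001, 0.096, 0]]}, jaw=0.05)

```text
t: 14.6
eef_pos: [0.4847, -0.0111, 0.0571]
tcp_rot: [0.001, 0.708, 0.706, 0.001]
contact_force: [0.1, -0.6, -0.2]
width: 0.0497
grasp_force: 0.0
```

Emit:
jog_arm(plan={"motion": [[0, 0, 0, 0], [0, 0, 0, 0], [0, 0, 0, 0], [0, 0, 0, 0], [0, 0, 0, 0], [0, 0, 0, 0], [0, 0, 0, 0]]}, jaw=0, clamp_n=60)

```text
t: 15.18
eef_pos: [0.4838, -0.0106, 0.0567]
tcp_rot: [-0.0, 0.707, 0.707, 0.0]
contact_force: [-2.0, -0.3, 6.8]
width: 0.0179
grasp_force: 58.4
```

Emit:
jog_arm(plan={"motion": [[0, 0, -0.005, 0], [0, 0, -0.015, 0], [0, 0, -0.03, 0], [0, 0, -0.05, 0], [0, 0, -0.07, 0], [0, 0, -0.09, 0], [0, 0, -0.11, 0], [0, 0, -0.125, 0], [0, 0, -0.13, 0], [0, 0, -0.13, 0], [0, 0, -0.13, 0], [0, 0, -0.13, 0]]})

```text
t: 16.18
eef_pos: [0.4826, -0.0107, 0.1849]
tcp_rot: [-0.001, 0.707, 0.707, -0.001]
contact_force: [0.3, -0.4, -3.0]
width: 0.0179
grasp_force: 58.9
```

```bash
python3 - <<'E'
from h import *
d,s=tool([.5535,-.2895,.187]); print(d,s["eef_pos"],s["width"],s["contact_force"])
T=cam("top");S=cam("scene");im=S[3]
E
```

```text
[-0.27876723  0.07112284 -0.00219294] [ 0.4826496  -0.01066267  0.18490199] 0.01788541400194578 [ 0.29843063 -0.41110048 -2.99591386]
```

Emit:
jog_arm(plan={"motion": [[-0.015, 0, 0, 0], [-0.045, 0, 0, 0], [-0.075, 0, 0, 0], [-0.105, 0, 0, 0], [-0.135, 0, 0, 0], [-0.165, 0, 0, 0], [-0.195, 0.01, 0, 0], [-0.225, 0.03, 0, 0], [-0.25, 0.05, 0, 0], [-0.27, 0.0648, 0, 0], [-0.2767, 0.0698, 0, 0], [-0.2767, 0.0698, 0, 0], [-0.2767, 0.0698, 0, 0], [-0.2767, 0.0698, 0, 0], [-0.2767, 0.0698, 0, 0]]})

```text
t: 17.53
eef_pos: [0.5526, -0.2859, 0.1855]
tcp_rot: [-0.001, 0.707, 0.707, 0.0]
contact_force: [0.5, 0.1, -2.4]
width: 0.0177
grasp_force: 58.9
```

```bash
python3 - <<'E'
from h import *
np.set_printoptions(precision=4,suppress=True)
d,s=tool([.5536,-.2875,.0867]); print(d,s["eef_pos"],s["width"],s["contact_force"],s["ft_torque"],s["tcp_rot"])
T=cam("top");S=cam("scene");np.savez("g.npz",T=T[3],S=S[3])
# outer lid disc visible? grey/white blob near expected
for c in (T,S):
  print(proj(c,[.5536,-.29,.156]))
E
```

```text
[-0.0018  0.0011  0.0988] [ 0.5526 -0.2859  0.1855] 0.017741834251562647 [ 0.4878  0.1386 -2.4327] [-0.0076 -0.0078  0.0265] [-0.0009  0.707   0.7072  0.0003]
[331.8565 219.8589]
[313.3459 243.324 ]
```

```bash
python3 - <<'E'
from h import *
S=cam("scene"); im=S[3]
hsv=cv2.cvtColor(im,cv2.COLOR_RGB2HSV)
m=((hsv[...,1]<50)&(hsv[...,2]>120)).astype(np.uint8)
m[:215]=0;m[285:]=0;m[:,:270]=0;m[:,360:]=0
for r in range(222,275,2): print(r,"".join("#" if v else "." for v in m[r,275:355]))
a=np.linspace(0,2*np.pi,60)
for z in (.156,.142):
  p=np.array([proj(S,[.5536+.047*np.cos(t),-.2895+.047*np.sin(t),z]) for t in a]); print(z,p.min(0),p.max(0))
E
```

```text
222 ...................................####.........................................
224 ..............................#...####..........................................
226 ................................................................................
228 ................................................................................
230 ................................................................................
232 ....................#############...............................................
234 ..................#################.......#.....................................
236 ..................#################......#######................................
238 ..................#################.......#########.............................
240 ..................#################.....############............................
242 ..................##################################............................
244 ......................###############################...........................
246 .......................##############################.......................
[... 618 characters left out ...]
.............#..............#.....................................
264 .........................#....##########....###.................................
266 ........................#.##################.###................................
268 ........................########################................................
270 ........................########################................................
272 ..........................######################................................
274 ............................###################.................................
0.156 [298.31478251 233.34486934] [328.10247127 253.72084654]
0.142 [298.05416082 236.5636133 ] [327.67416797 256.98055743]
```

Lid outline in the scene image agrees with the position expected over the tin to within about half a pixel. I'll lower them.

Emit:
jog_arm(plan={"motion": [[-0.0008, 0.0005, 0.02, 0], [-0.0008, 0.0005, 0.05, 0], [-0.0008, 0.0005, 0.075, 0], [-0.0008, 0.0005, 0.085, 0], [-0.0008, 0.0005, 0.088, 0], [-0.0008, 0.0005, 0.088, 0], [-0.0008, 0.0005, 0.088, 0], [-0.0008, 0.0005, 0.088, 0]]})

```text
t: 18.35
eef_pos: [0.5547, -0.289, 0.0996]
tcp_rot: [0.002, 0.707, 0.707, 0.001]
contact_force: [0.2, -0.1, -3.1]
width: 0.0178
grasp_force: 59.3
```

Emit:
jog_arm(plan={"motion": [[0, 0, 0.002, 0], [0, 0, 0.004, 0], [0, 0, 0.006, 0], [0, 0, 0.008, 0], [0, 0, 0.008, 0]]})

```text
t: 18.77
eef_pos: [0.5534, -0.2881, 0.0894]
tcp_rot: [-0.0, 0.707, 0.707, -0.0]
contact_force: [-0.1, 0.6, -2.3]
width: 0.0176
grasp_force: 59.3
```

Emit:
jog_arm(plan={"motion": [[0, 0, 0.001, 0], [0, 0, 0.002, 0], [0, 0, 0.002, 0], [0, 0, 0.002, 0]]})

```text
t: 19.1
eef_pos: [0.5536, -0.2883, 0.0878]
tcp_rot: [-0.0, 0.707, 0.707, -0.0]
contact_force: [0.9, 0.2, -2.1]
width: 0.0176
grasp_force: 59.3
```

Emit:
jog_arm(plan={"motion": [[0, 0, 0.001, 0], [0, 0, 0.001, 0], [0, 0, 0.001, 0]]})

```text
t: 19.35
eef_pos: [0.5537, -0.2884, 0.087]
tcp_rot: [0.0, 0.707, 0.707, 0.0]
contact_force: [0.1, -0.5, -2.4]
width: 0.0178
grasp_force: 59.4
```

Emit:
jog_arm(plan={"motion": [[0, 0, 0.001, 0], [0, 0, 0.001, 0], [0, 0, 0.001, 0]]})

```text
t: 19.6
eef_pos: [0.5537, -0.2884, 0.0868]
tcp_rot: [0.0, 0.708, 0.707, 0.0]
contact_force: [-2.0, 1.5, 5.9]
width: 0.0178
grasp_force: 60.3
```

Both lids are seated: contact came at the predicted height. I'll hold a moment, let go, and move the fingers down to the collar.

Emit:
jog_arm(plan={"motion": [[0, 0, 0, 0], [0, 0, 0, 0], [0, 0, 0, 0]]})

```text
t: 19.85
eef_pos: [0.5536, -0.2885, 0.0868]
tcp_rot: [0.0, 0.708, 0.707, 0.0]
contact_force: [-2.8, 1.1, 5.5]
width: 0.0175
grasp_force: 60.3
```

Emit:
jog_arm(plan={"motion": [[0, 0, 0, 0], [0, 0, 0, 0], [0, 0, 0, 0], [0, 0, 0, 0], [0, 0, 0, 0], [0, 0, 0, 0]]}, jaw=0.06)

```text
t: 20.35
eef_pos: [0.5537, -0.2883, 0.0858]
tcp_rot: [-0.0, 0.707, 0.707, -0.0]
contact_force: [-0.2, -0.2, 0.3]
width: 0.0602
grasp_force: 0.0
```

```bash
python3 - <<'E'
from h import *
d,s=tool([.5537,-.2895,.058]); print(d,s["eef_pos"],s["width"],s["contact_force"])
E
```

```text
[-1.25009019e-03  3.47542627e-06  2.77627119e-02] [ 0.55369958 -0.28825065  0.08576275] 0.0602110455133174 [-0.24149708 -0.17257656  0.28596209]
```

Emit:
jog_arm(plan={"motion": [[-0.001, 0, 0.01, 0], [-0.0015, 0, 0.018, 0], [-0.0015, 0, 0.024, 0], [-0.0015, 0, 0.027, 0], [-0.0015, 0, 0.027, 0], [-0.0015, 0, 0.027, 0]]})

```text
t: 20.85
eef_pos: [0.5535, -0.2898, 0.0584]
tcp_rot: [-0.0, 0.707, 0.707, -0.0]
contact_force: [-0.1, -0.7, -0.1]
width: 0.0599
grasp_force: 0.0
```

Emit:
jog_arm(plan={"motion": [[0, 0, 0, 0], [0, 0, 0, 0], [0, 0, 0, 0], [0, 0, 0, 0], [0, 0, 0, 0], [0, 0, 0, 0]]}, jaw=0, clamp_n=50)

```text
t: 21.35
eef_pos: [0.554, -0.2901, 0.0595]
tcp_rot: [0.001, 0.707, 0.707, 0.0]
contact_force: [-0.1, -0.4, 4.7]
width: 0.0344
grasp_force: 50.4
```

Emit:
jog_arm(plan={"motion": [[0, 0, -0.002, 0], [0, 0, -0.005, 0], [0, 0, -0.009, 0], [0, 0, -0.013, 0], [0, 0, -0.018, 0], [0, 0, -0.023, 0], [0, 0, -0.028, 0], [0, 0, -0.034, 0], [0, 0, -0.04, 0], [0, 0, -0.048, 0], [0, 0, -0.058, 0], [0, 0, -0.07, 0], [0, 0, -0.082, 0], [0, 0, -0.094, 0], [0, 0, -0.104, 0], [0, 0, -0.11, 0], [0, 0, -0.11, 0], [0, 0, -0.11, 0], [0, 0, -0.11, 0], [0, 0, -0.11, 0]]})

```text
t: 23.02
eef_pos: [0.5532, -0.2894, 0.168]
tcp_rot: [-0.001, 0.707, 0.707, -0.0]
contact_force: [-0.7, -0.2, -1.1]
width: 0.0342
grasp_force: 49.9
```

Emit:
jog_arm(plan={"motion": [[0, 0, 0, 0], [0, 0, 0, 0], [0, 0, 0, 0], [0, 0, 0, 0], [0, 0, 0, 0], [0, 0, 0, 0]]})

```text
t: 23.52
eef_pos: [0.5536, -0.2898, 0.1688]
tcp_rot: [-0.0, 0.707, 0.707, 0.0]
contact_force: [0.2, 0.1, -1.3]
width: 0.0345
grasp_force: 49.9
```

```bash
python3 - <<'E'
from h import *
S=cam("scene");T=cam("top"); hsv=cv2.cvtColor(S[3],cv2.COLOR_RGB2HSV); im=S[3]
print("outer lid bottom/inner knob/inner lid expected",proj(S,[.5537,-.2895,.17]),proj(S,[.5537,-.2895,.106]),proj(S,[.5537,-.2895,.054]))
m=((hsv[...,1]<50)&(hsv[...,2]>120)); k=((hsv[...,1]>125)&(hsv[...,2]>60))
for r in range(222,296,2): print(r,"".join("#" if m[r,c] else "k" if k[r,c] else "." for c in range(275,355)))
E
```

```text
outer lid bottom/inner knob/inner lid expected [313.54856984 239.98949332] [311.98951333 254.67462696] [310.77928846 266.07403037]
222 .....................................###........................................
224 ..............................###...####........................................
226 ....................................###.........................................
228 ...................................####.........................................
230 ................................................................................
232 ....................############................................................
234 ..................###############..........######...............................
236 ..................###############..........########.............................
[... 1765 characters left out ...]
....................
280 .............................................#..................................
282 ............................................#...................................
284 .........................................#......................................
286 ................................................................................
288 ................................................................................
290 ................................................................................
292 ####............................................................................
294 ###########.....................................................................
```

The outer lid is up and level. The inner lid, with its knob upright, is still on the tin.

```bash
python3 -c "
from plant import env, vision
print(env.job_done())"
```

```text
the job is handed in; nothing more can be done
None
```

I handed the job in at about 24 s with the outer lid held level about 110 mm above the seated inner lid, the cover open and the chisel on the bench; I did not look at the cover and chisel again before handing in, and no verdict came back.

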